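# Run a finger along the limit-switch bar

### The job

Test the limit switches on the bar as the machine's carriage would: with the fingers closed, run the fingertips lightly along the row from the green home switch to the red far switch, riding over each yellow roller so that the four switches trip one after another, never two at once. Between switches stay over the bar and within about 2 cm of roller height, press gently, and do not shove or lift the bar or disturb the parts lying around it. Finish clear of everything with all rollers sprung back.

Things in the scene. Friction and masses are not known exactly. Their poses are not given: they have to be found in the camera images.
- bar: loose switch bar, 1.8 kg plus four 0.15 kg switches, standing on the bench on two steel feet (110 mm across the bar, 40 mm along it): an aluminium profile 340 mm long (along its y), 40 mm wide (its x), top face 36 mm above the bench. Origin: centre of its underside; z up; +y points to the green (home) end, -y to the red (far) end. Four limit switches stand on its centre line, about 76 mm apart, each up to 6 mm either way along the bar (so 64 to 88 mm apart)
- home_top (a point): top of the yellow roller of the home switch (green housing, first in the row). The point goes down with the roller; at rest it is 101 mm above the bench. The free-turning roller is 20 mm in diameter, 14 mm wide, its axle level across the bar, so a fingertip can ride over it along the bar. The housing below is 34 x 32 mm (across x along the bar) with its top 28 mm under the roller's top
- home (a joint): how far the home switch's roller is pressed straight down, m: 0 at rest, trips at 0.002, hard stop at 0.006; spring 1.3 N at first touch, 4.3 N at the stop; springs back when let go
- second_top (a point): top of the yellow roller of the second switch (black housing, next to the green one). The point goes down with the roller; at rest it is 101 mm above the bench. The free-turning roller is 20 mm in diameter, 14 mm wide, its axle level across the bar, so a fingertip can ride over it along the bar. The housing below is 34 x 32 mm (across x along the bar) with its top 28 mm under the roller's top
- second (a joint): how far the second switch's roller is pressed straight down, m: 0 at rest, trips at 0.002, hard stop at 0.006; spring 1.3 N at first touch, 4.3 N at the stop; springs back when let go
- third_top (a point): top of the yellow roller of the third switch (black housing, next to the red one). The point goes down with the roller; at rest it is 101 mm above the bench. The free-turning roller is 20 mm in diameter, 14 mm wide, its axle level across the bar, so a fingertip can ride over it along the bar. The housing below is 34 x 32 mm (across x along the bar) with its top 28 mm under the roller's top
- third (a joint): how far the third switch's roller is pressed straight down, m: 0 at rest, trips at 0.002, hard stop at 0.006; spring 1.3 N at first touch, 4.3 N at the stop; springs back when let go
- far_top (a point): top of the yellow roller of the far switch (red housing, last in the row). The point goes down with the roller; at rest it is 101 mm above the bench. The free-turning roller is 20 mm in diameter, 14 mm wide, its axle level across the bar, so a fingertip can ride over it along the bar. The housing below is 34 x 32 mm (across x along the bar) with its top 28 mm under the roller's top
- far (a joint): how far the far switch's roller is pressed straight down, m: 0 at rest, trips at 0.002, hard stop at 0.006; spring 1.3 N at first touch, 4.3 N at the stop; springs back when let go
- gap1 (a point): point over the bar's centre line, 101 mm above the bench (level with the roller tops), roughly mid-way between the home and second switches; fixed to the bar, same axes
- gap2 (a point): point over the bar's centre line, 101 mm above the bench (level with the roller tops), roughly mid-way between the second and third switches; fixed to the bar, same axes
- gap3 (a point): point over the bar's centre line, 101 mm above the bench (level with the roller tops), roughly mid-way between the third and far switches; fixed to the bar, same axes
- motor: bystander: loose black and aluminium stepper motor, 42 x 42 x 48 mm plus a 22 mm shaft up; origin at the centre of its underside
- bearing: bystander: loose steel bearing ring lying flat, 42 mm outside, 12 mm high; origin at the centre of its underside
- driver: bystander: loose screwdriver with orange handle, about 200 mm long, lying along its x
- carton: bystander: loose cardboard carton 100 x 70 x 50 mm high; origin at the centre of its underside

How it is judged:
On the way, in this order (a step that is already met when the one before it is completed fails the run):
1. the home switch is tripped (roller pressed in over 2 mm by the robot) (value of joint home above 0.002 m and contact force between the fingers and bar above 0.3 N), for 0.04 s.
2. the fingertips pass low over the gap after the home switch (horizontal distance between the grasp point and gap1 below 0.018 m and z of the grasp point in the frame of gap1 below 0.06 m).
3. the second switch is tripped (roller pressed in over 2 mm by the robot) (value of joint second above 0.002 m and contact force between the fingers and bar above 0.3 N), for 0.04 s.
4. the fingertips pass low over the gap after the second switch (horizontal distance between the grasp point and gap2 below 0.018 m and z of the grasp point in the frame of gap2 below 0.06 m).
5. the third switch is tripped (roller pressed in over 2 mm by the robot) (value of joint third above 0.002 m and contact force between the fingers and bar above 0.3 N), for 0.04 s.
6. the fingertips pass low over the gap after the third switch (horizontal distance between the grasp point and gap3 below 0.018 m and z of the grasp point in the frame of gap3 below 0.06 m).
7. the far switch is tripped (roller pressed in over 2 mm by the robot) (value of joint far above 0.002 m and contact force between the fingers and bar above 0.3 N), for 0.04 s.
At the end, for the whole second after the job is handed in: Switches tripped green to red (each over 2 mm), the grip passing within 18 mm sideways of each gap point and under 60 mm above it. At the end all rollers are up (under 1 mm), the bar upright (0.05 rad) and still; bar and bystanders within 15 mm of their start (value of joint each of home, second, third, far below 0.001 m and distance of each of gap1, gap3, motor, bearing, driver, carton from where it was at the start of the episode below 0.015 m and angle between bar's own z axis and vertical below 0.05 rad and linear speed of bar below 0.01 m/s); the robot touches nothing.
It fails at once if two switches are tripped at the same time (value of joint each of home, second above 0.002 m or value of joint each of second, third above 0.002 m or value of joint each of third, far above 0.002 m).
It fails at once if the robot presses on the bar or its switches with more than 25 N (contact force between any of the fingers, the arm and bar above 25 N).
It fails at once if the switch bar is shoved, lifted or tipped (more than 15 mm or 0.1 rad) (distance of any of gap1, gap3 from where it was at the start of the episode above 0.015 m or angle between bar's own z axis and vertical above 0.1 rad).
It fails at once if a bystander (motor, bearing, screwdriver, carton) is moved more than 15 mm or lifted (distance of any of motor, bearing, driver, carton from where it was at the start of the episode above 0.015 m).
It also fails if it takes over 38 s, if anything falls off the work surface, if the arm or the gripper's body presses on something with over 40 N, if the wrist force passes 120 N, or if a joint passes its speed limit or range.

### The arm

A 7-joint arm with a two-finger parallel gripper is mounted at the origin on the work surface. World frame = base frame: x ahead of the robot, y to its left, z up, the work surface at z = 0. Lengths are in m, angles in rad, forces in N, time in s.
With the tool pointing down it reaches from about 0.425 to 0.925 m from the base axis. Payload 6.8 kg.
Tool frame: the origin (TCP) lies at the centre of the arm's flange, where the gripper is bolted on; the fingertips stand 173 mm ahead of it and the grasp point (between the pads) lies 155 mm ahead of it (tips_ahead is the distance from the TCP to the fingertips, in m); z points along the fingers, y is the line along which they close (so a half turn about z gives the same grasp; the last joint's range is limited). The gripper opens to 85 mm and grips with 20 to 120 N. Pads are 22 mm wide; open, the fingers measure 114 mm over their backs; the gripper's body (76 mm by 85 mm) begins 54 mm behind the grasp point. The pads swing forward as they close: fully open they stand 13 mm farther back than shut.
Start: joints at [-1.411, 0.477, 0.022, 1.555, -0.011, 1.109, -0.083], TCP at [0.179, 0.651, 0.405] pointing down, gripper open.
Joint ranges: [-2.96, 2.96], [-0.34, 2.1], [-1.41, 1.46], [0.24, 2.44], [-1.37, 4.51], [0.17, 1.92], [-2.96, 2.96]. Speed limits (rad/s): [2.39, 2.39, 3.14, 3.14, 3.14, 3.14, 3.14].

### API

Orientations are given as [roll, pitch, yaw] about the fixed x, y, z axes, in that order (R = Rz(yaw) Ry(pitch) Rx(roll)).
In Python, from workcell import * gives the robot as it stands.
- The arm moves only by the tool move_arm, never from a script. Its argument "commands" is a list of rows, each a list of 7 numbers: the shift along the world's x, y, z in mm, then the turn, a rotation vector about the world's x, y, z in degrees, then the closure in counts, from 0 (fully open) to 255 (shut). A call has exactly 8 rows; each row is the pose to reach, as a shift and turn from the pose commanded when the call began; what a row does not reach only later rows make up. A row lasts 1/10 s, in which the tool goes at most 50 mm and 8.59 degrees, less where a joint would pass 70% of its speed; a pose out of reach is approached as far as the arm can. A call with a gripper value outside its range is refused whole. The fingers move at their own pace and stop on an object; "force" is the grip in N (left out, the last holds). Time passes only in rows, so rows that repeat a pose let the fingers close, or fill a call up. It gives the time, the measured TCP pose, the force, the opening and the grip force at its end, in the units of the state.
- state(): the state, without advancing time (a new reading comes with each control period).
- read_camera(name): name is "scene" or "top" or "wrist"; returns a dict with "frame" (480x640x3 uint8, blue, green, red), "fov_y" (degrees; the focal length in pixels is half the picture's height over the tangent of half this angle, whatever the lens; pixels are square), "cx", "cy" (the principal point, pixels), "rvec" (rotation vector, rad) and "tvec" (3), from world to camera coordinates, as OpenCV has them. Camera axes: x right, y down, z forward; pixel columns grow to the right and rows downward; lengths in m; the calibration is good to about 2 mm. A picture is of the moment at which its call begins. There is no depth.
- close_job(): hands the job in; it is judged then, once.
The state is a dict: "clock": time; "q": joint angles; "joint_vel": joint speeds; "tau": joint torques, N m; "tcp_pos": TCP position; "tcp_rot": TCP orientation; "force": force on the tool from outside, world axes, zero at the start; "torque": the same for the moment, N m; "width": opening from 0.0 (shut) to 1.0 (fully open); "finger_force": force on a finger pad.
Only numpy, scipy, OpenCV 4.12 (cv2) and the standard library are available. Lean on these libraries where they do the work, as an engineer would, in place of code of your own. Each camera call takes 0.05 s, during which the arm holds its last target. There are 200 camera calls.

## Working session

There is one attempt and no reset: what is moved stays moved. The work goes in short steps, Python scripts to look and compute and a tool call to move; the robot and the scene stay as the last step left them, time stands still between calls to the robot, and variables do not carry over. Pictures are saved under pics/ and viewed, at most 10 in all, crops included, and the job is handed in when it is done.

Besides the shell and the picture viewer there is one more tool, called after "Request:" as name(argument=value, ...), one argument or row to a line, values as JSON. move_arm: Moves the arm, as the interface text tells. Its arguments: {"type":"object","properties":{"commands":{"type":"array"},"force":{"type":"number"}},"required":["commands"]}

```bash
mkdir -p pics
cat > h.py <<'E'
from workcell import *
import numpy as np, cv2
def K(c):
    f=240/np.tan(np.radians(c["fov_y"])/2); return np.array([[f,0,c["cx"]],[0,f,c["cy"]],[0,0,1.]])
def RT(c): return cv2.Rodrigues(np.array(c["rvec"],float))[0], np.array(c["tvec"],float).ravel()
def P(c):
    R,t=RT(c); return K(c)@np.c_[R,t]
def ray(c,uv,z):
    R,t=RT(c); d=R.T@np.linalg.solve(K(c),[*uv,1.]); o=-R.T@t; return o+d*(z-o[2])/d[2]
def tri(c1,p1,c2,p2):
    X=cv2.triangulatePoints(P(c1),P(c2),np.array(p1,float).reshape(2,1),np.array(p2,float).reshape(2,1)); return (X[:3]/X[3]).ravel()
E
python3 - <<'E'
from h import *
s=state(); print(s)
for n in ("scene","top"):
    c=read_camera(n); cv2.imwrite(f"pics/{n}0.png",c["frame"]); R,t=RT(c); print(n,c["fov_y"],-R.T@t,R[2])
    np.save(f"{n}0.npy",c,allow_pickle=True)
E
```

```text
{'clock': 0.0, 'q': array([-1.41106863,  0.47782132,  0.02232354,  1.55646786, -0.01148434,
        1.10933141, -0.08312524]), 'joint_vel': array([-5.30866803e-04, -1.43062040e-03, -1.01978921e-03, -1.95384063e-03,
        7.77898569e-05, -1.64059374e-04, -1.49007365e-03]), 'tau': array([ 5.86964543e-04, -5.96447504e+01,  1.60813618e+00, -2.81209338e+01,
        1.24651377e-02,  9.11392010e-03, -1.44073613e-05]), 'tcp_pos': array([0.17854073, 0.65066408, 0.40370396]), 'tcp_rot': array([-3.13969863e+00,  1.49177032e-04,  2.87378266e+00]), 'force': array([-0.51633185,  0.51264005, -0.03407538]), 'torque': array([-0.04746752, -0.03022214, -0.03788298]), 'finger_force': 0.0, 'width': 1.0004362966874556}
scene 47.39875471075325 [1.02301747 0.29263316 0.55344656] [-0.64996452 -0.36891072 -0.6644178 ]
top 47.71016136701191 [0.51286806 0.04367401 0.81664777] [ 0.09310728  0.02254837 -0.99540073]
```

View pics/scene0.png

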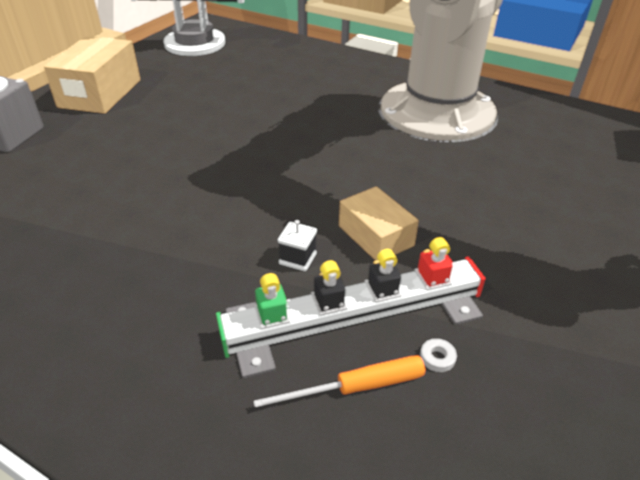

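View pics/top0.png

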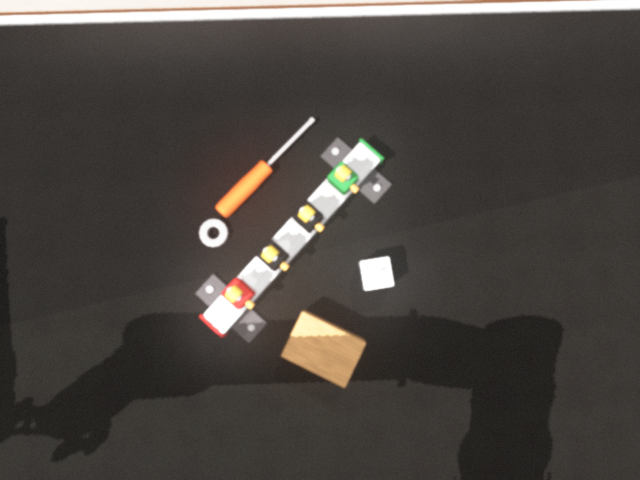

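The scene picture shows the rollers at about (270,283), (330,271), (386,260) and (439,247), green to red. In the top picture they are at (343,174), (307,214), (271,254) and (236,293). The screwdriver and bearing lie on one side of the bar, the motor and carton on the other.

Run:
```python
from h import *
pts={}
for n in ("scene","top"):
    c=np.load(f"{n}0.npy",allow_pickle=True).item(); h=cv2.cvtColor(c["frame"],cv2.COLOR_BGR2HSV)
    m=cv2.inRange(h,(21,140,120),(34,255,255)); k,l,st,ce=cv2.connectedComponentsWithStats(m)
    b=[(ce[i],st[i]) for i in range(1,k) if st[i][4]>30]
    for x,s in b: print(n,x.round(1),s)
    pts[n]=(c,b)
s=sorted([x for x,_ in pts["scene"][1]],key=lambda p:p[0]); t=sorted([x for x,q in pts["top"][1] if q[4]>80],key=lambda p:-p[0])
for a,b in zip(s,t): print(tri(pts["scene"][0],a,pts["top"][0],b).round(4), ray(pts["top"][0],b,.091).round(4), ray(pts["scene"][0],a,.091).round(4))
c=pts["top"][0]
print("ends", ray(c,(371,151),.036), ray(c,(214,325),.036))
print('motor',ray(c,(377,273),.048),'carton',ray(c,(325,349),.05),'driver',ray(c,(314,120),.01),ray(c,(222,212),.015),'bearing',ray(c,(213,233),.01))
```

```text
scene [438.7 244.5] [429 237  21  19 238]
scene [386.3 256.3] [377 249  21  18 225]
scene [329.3 268.4] [320 260  20  20 246]
scene [269.1 281.1] [260 273  20  20 250]
scene [400.6 365.4] [376 359  46  14 149]
ends [ 0.70842986 -0.01620891  0.036     ] [0.45928116 0.21330526 0.036     ]
motor [ 0.53000347 -0.01988275  0.048     ] carton [0.42543817 0.05489605 0.05      ] driver [0.76471923 0.06739483 0.01      ] [0.62495279 0.20667148 0.015     ] bearing [0.59408928 0.22114119 0.01      ]
```

Run:
```python
from h import *
c=np.load("top0.npy",allow_pickle=True).item(); s=np.load("scene0.npy",allow_pickle=True).item()
h=cv2.cvtColor(c["frame"],cv2.COLOR_BGR2HSV)
print([h[int(v),int(u)] for u,v in [(343,174),(307,214),(271,254),(236,293),(354,188)]])
m=cv2.inRange(h,(14,90,150),(36,255,255)); m[310:]=0; k,l,st,ce=cv2.connectedComponentsWithStats(m)
b=[(ce[i],st[i]) for i in range(1,k) if st[i][4]>25]
for x,q in b: print(x.round(1),q)
t=sorted([x for x,q in b if q[4]>100 and q[4]<400],key=lambda p:-p[0])
S=[(269.1,281.1),(329.3,268.4),(386.3,256.3),(438.7,244.5)]
for a,d in zip(S,t): print(tri(s,a,c,d).round(4), ray(c,d,.091).round(4), ray(s,a,.091).round(4))
cv2.imwrite("pics/topcrop.png",cv2.resize(c["frame"][120:350,180:410],None,fx=2.6,fy=2.6,interpolation=cv2.INTER_CUBIC))
```

```text
[array([ 30,  63, 255], dtype=uint8), array([ 30,  63, 255], dtype=uint8), array([ 30,  76, 255], dtype=uint8), array([ 30,  90, 255], dtype=uint8), array([ 30,  61, 255], dtype=uint8)]
[242.7 188.6] [217 163  53  52 802]
[346.1 169.7] [342 165  10  10  64]
[339.  177.3] [335 172  10  10  43]
[354.4 188.1] [349 183  11  11  44]
[309.7 209.7] [304 205  12  11  67]
[302.  217.7] [297 212  12  11  55]
[319.1 226.6] [314 222  10  10  41]
[272.9 249.9] [268 245  11  11  71]
[265.  258.3] [260 252  12  12  52]
[284.4 265.6] [279 261  10  10  42]
[236.6 290.2] [232 286  10  10  63]
[229.2 298.3] [225 293  11  10  33]
[250.1 303.9] [245 300  10  10  39]
```

View pics/topcrop.png

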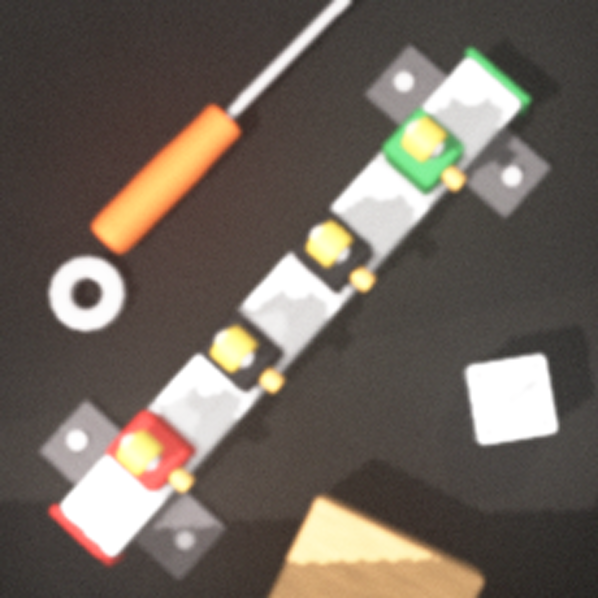

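In the crop the roller centres are at about (425,138), (330,244), (235,350) and (139,452). The small yellow blobs beside them are cable glands.

Run:
```python
from h import *
c=np.load("top0.npy",allow_pickle=True).item(); s=np.load("scene0.npy",allow_pickle=True).item()
t=[(u/2.6+180,v/2.6+120) for u,v in [(425,138),(330,244),(235,350),(139,452)]]
S=[(269.1,281.1),(329.3,268.4),(386.3,256.3),(438.7,244.5)]
X=[]
for a,d in zip(S,t): x=tri(s,a,c,d); X.append(x); print(x.round(4), ray(c,d,.094).round(4), ray(s,a,.094).round(4))
X=np.array(X); d=np.diff(X,axis=0); print(np.linalg.norm(d[:,:2],axis=1),np.degrees(np.arctan2(*(X[3]-X[0])[[1,0]])))
Y=X[[0,3]];print(np.degrees(np.arctan2(.2133+.0162,.4593-.7084)))
# axis from ends
st=state();print(st["tcp_pos"],np.degrees(st["tcp_rot"]))
```

```text
[0.6634 0.0266 0.0965] [0.6642 0.026  0.094 ] [0.6612 0.0258 0.094 ]
[0.609  0.0766 0.0957] [0.6095 0.076  0.094 ] [0.6072 0.0764 0.094 ]
[0.555  0.1263 0.0951] [0.5554 0.1255 0.094 ] [0.5533 0.1267 0.094 ]
[0.5037 0.175  0.0969] [0.5039 0.1749 0.094 ] [0.5001 0.1748 0.094 ]
[0.07382326 0.07341235 0.07069335] 137.1013130314826
137.34511095960264
[0.17851811 0.65072549 0.40383313] [-1.79909243e+02  4.53611643e-03  1.64658880e+02]
```

Request:
move_arm(
  commands=[
    [29,-37,-5,0,0,-7,255],
    [58,-74,-10,0,0,-14,255],
    [87,-111,-15,0,0,-21,255],
    [116,-148,-20,0,0,-27.6,255],
    [145,-185,-25,0,0,-27.6,255],
    [174,-222,-30,0,0,-27.6,255],
    [203,-259,-35,0,0,-27.6,255],
    [232,-296,-40,0,0,-27.6,255],
  ],
  force=40,
)

```text
clock: 0.9
tcp_pos: [0.4114, 0.3532, 0.3644]
tcp_rot: [-3.141, -0.0, 2.392]
force: [0.7, 1.0, -0.2]
width: -0.002
finger_force: 0.0
```

Request:
move_arm(
  commands=[
    [29,-36,0,0,0,0,255],
    [58,-72,0,0,0,0,255],
    [87,-108,0,0,0,0,255],
    [116,-144,0,0,0,0,255],
    [145,-180,0,0,0,0,255],
    [174,-216,0,0,0,0,255],
    [203,-252,0,0,0,0,255],
    [232,-288,0,0,0,0,255],
  ],
)

```text
clock: 1.7
tcp_pos: [0.6434, 0.0654, 0.3643]
tcp_rot: [-3.141, -0.001, 2.392]
force: [1.4, 0.1, -0.7]
width: -0.001
finger_force: 0.0
```

Request:
move_arm(
  commands=[
    [27,-35,0,0,0,0,255],
    [54,-70,0,0,0,0,255],
    [54,-70,-20,0,0,0,255],
    [54,-70,-40,0,0,0,255],
    [54,-70,-55,0,0,0,255],
    [54,-70,-65,0,0,0,255],
    [54,-70,-70,0,0,0,255],
    [54,-70,-70,0,0,0,255],
  ],
)

```text
clock: 2.5
tcp_pos: [0.6965, -0.0027, 0.2943]
tcp_rot: [-3.141, -0.001, 2.393]
force: [0.9, -0.9, -0.1]
width: 0.001
finger_force: 0.0
```

Run:
```python
from h import *
s=state(); print(s["clock"],s["tcp_pos"],np.degrees(s["tcp_rot"]),s["force"],s["width"])
for n in ("scene","wrist"):
    c=read_camera(n); np.save(f"{n}1.npy",c,allow_pickle=True)
    fr=c["frame"]
    cv2.imwrite(f"pics/{n}1.png",fr if n=="wrist" else cv2.resize(fr[120:380,200:520],None,fx=2.2,fy=2.2,interpolation=cv2.INTER_CUBIC))
```

```text
2.5 [ 0.69645362 -0.00267684  0.29428257] [-1.79968189e+02 -3.29523535e-02  1.37085400e+02] [ 0.86751584 -0.87909297 -0.08684043] 0.000864972621837212
```

View pics/scene1.png

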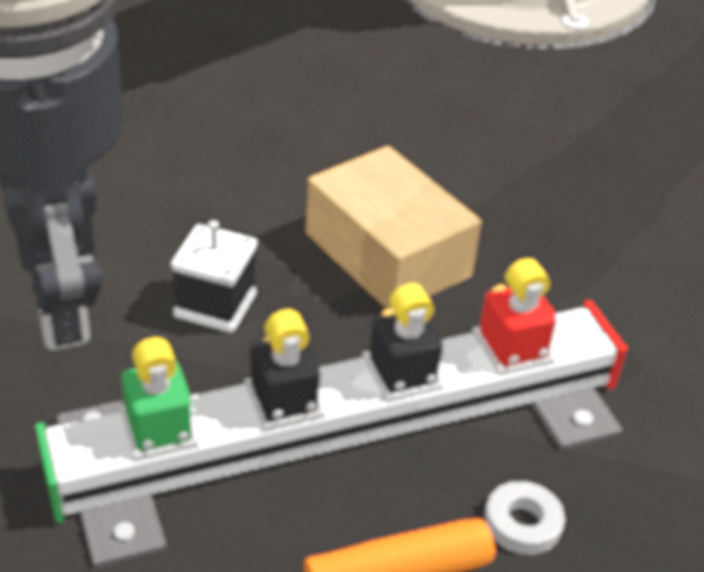

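View pics/wrist1.png

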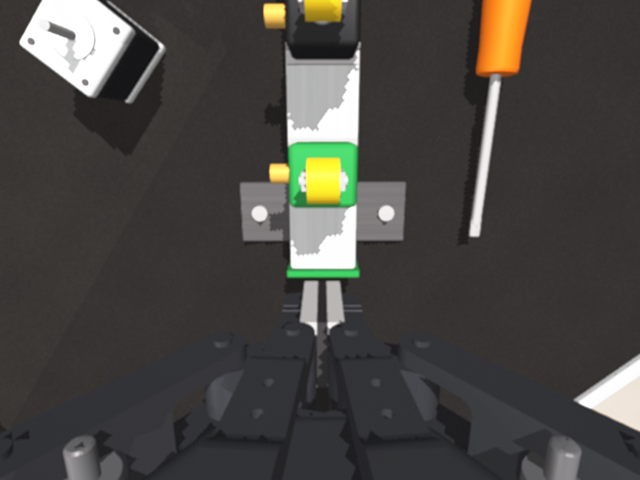

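In the wrist picture the closed tips point at column about 322. The home roller is at (323,181) and the second at (323,9), so the tool sits on the bar's line. In the scene crop the tips at (65,345) are clear of the green switch.

Run:
```python
from h import *
w=np.load("wrist1.npy",allow_pickle=True).item(); s=np.load("scene1.npy",allow_pickle=True).item()
for p in [(323,181),(323,9)]: print(ray(w,p,.1).round(4))
S=[(u/2.2+200,v/2.2+120) for u,v in [(155,358),(287,330)]]
for p,q in zip([(323,181),(323,9)],S): print(tri(w,p,s,q).round(4))
print("tip",ray(s,(65/2.2+200,343/2.2+120),.121))
```

```text
[0.6648 0.0282 0.1   ]
[0.6175 0.0721 0.1   ]
[0.6645 0.0291 0.096 ]
[0.6129 0.0772 0.0949]
tip [ 0.69785371 -0.00085448  0.121     ]
```

Request:
move_arm(
  commands=[
    [0,0,-12,0,0,0,255],
    [0,0,-23.5,0,0,0,255],
    [-5,5,-23.5,0,0,0,255],
    [-10,9,-23.5,0,0,0,255],
    [-15,14,-23.5,0,0,0,255],
    [-21,19,-23.5,0,0,0,255],
    [-27,25,-23.5,0,0,0,255],
    [-33,30,-23.5,0,0,0,255],
  ],
)

```text
clock: 3.4
tcp_pos: [0.6633, 0.0276, 0.2719]
tcp_rot: [3.141, 0.001, 2.392]
force: [-0.1, 0.6, 2.3]
width: -0.0
finger_force: 1.1
```

Run:
```python
from h import *
s=state(); print(s["clock"],s["tcp_pos"],s["force"],s["torque"])
for n in ("scene",):
    c=read_camera(n); np.save(f"{n}2.npy",c,allow_pickle=True)
    cv2.imwrite(f"pics/{n}2.png",cv2.resize(c["frame"][200:350,200:400],None,fx=4,fy=4,interpolation=cv2.INTER_CUBIC))
s=state(); print(s["clock"],s["tcp_pos"],s["force"],s["torque"])
```

```text
3.4 [0.66327126 0.02757024 0.27187281] [-0.14716624  0.59269202  2.31467131] [ 0.08427335 -0.05618676  0.00742972]
3.45 [0.66248864 0.02870735 0.27162163] [-1.68403164  0.55507541  1.40362976] [-0.12315302  0.28277176  0.00158511]
```

View pics/scene2.png

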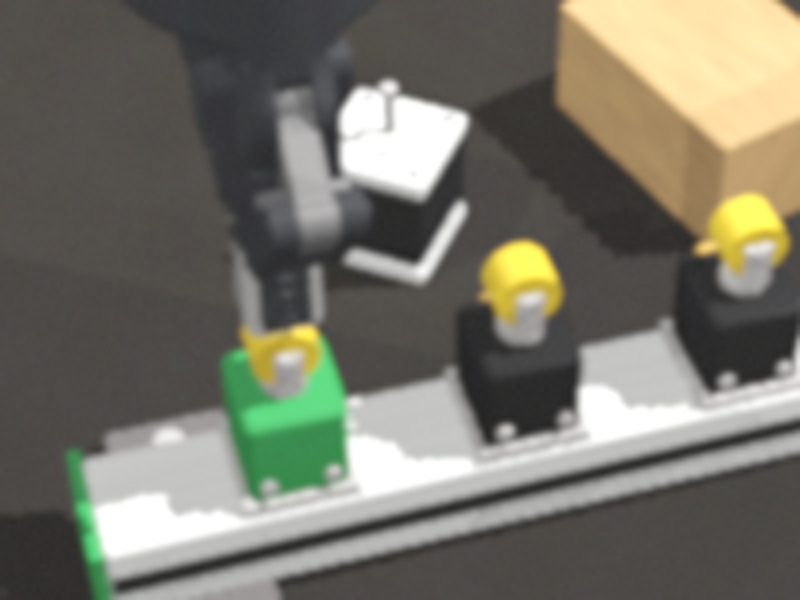

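The tip is on the home roller at about (280,330) in the crop, centred across it, and pressed about 2 mm. I'll press a little deeper and ride on.

Request:
move_arm(
  commands=[
    [0,0,-1.7,0,0,0,255],
    [0,0,-1.7,0,0,0,255],
    [-5,4.5,-1.7,0,0,0,255],
    [-10,9.5,-1.7,0,0,0,255],
    [-15.5,14.5,-1.7,0,0,0,255],
    [-20.5,19,-1.7,0,0,0,255],
    [-25.5,24,-1.7,0,0,0,255],
    [-31,28.5,-1.7,0,0,0,255],
  ],
)

```text
clock: 4.25
tcp_pos: [0.632, 0.0559, 0.2693]
tcp_rot: [-3.141, -0.0, 2.392]
force: [0.6, 0.5, -0.5]
width: -0.002
finger_force: 0.0
```

Request:
move_arm(
  commands=[
    [-4,3.5,0,0,0,0,255],
    [-8,7,0,0,0,0,255],
    [-12,11,0,0,0,0,255],
    [-16,14.5,0,0,0,0,255],
    [-20,18,0,0,0,0,255],
    [-23,20.5,0,0,0,0,255],
    [-23,20.5,0,0,0,0,255],
    [-23,20.5,0,0,0,0,255],
  ],
)

```text
clock: 5.05
tcp_pos: [0.6097, 0.0762, 0.2697]
tcp_rot: [3.141, 0.0, 2.392]
force: [-0.3, 1.0, 3.4]
width: 0.003
finger_force: 1.7
```

Run:
```python
from h import *
fr=[]
for i in range(3):
    s=state(); print(s["clock"],s["tcp_pos"].round(4),s["force"].round(2)); c=read_camera("scene")
np.save("scene3.npy",c,allow_pickle=True)
# check rollers: yellow blobs now vs start
for f in ("scene0.npy","scene3.npy"):
    c=np.load(f,allow_pickle=True).item(); m=cv2.inRange(cv2.cvtColor(c["frame"],cv2.COLOR_BGR2HSV),(21,140,120),(34,255,255)); k,l,st,ce=cv2.connectedComponentsWithStats(m)
    print([(ce[i].round(1).tolist(),int(st[i][1]+st[i][3])) for i in range(1,k) if st[i][4]>100])
cv2.imwrite("pics/scene3.png",cv2.resize(c["frame"][200:350,220:420],None,fx=4,fy=4,interpolation=cv2.INTER_CUBIC))
```

```text
5.05 [0.6097 0.0762 0.2697] [-0.33  1.    3.41]
5.1 [0.6098 0.0761 0.2697] [-0.04  0.65  3.57]
5.15 [0.6098 0.076  0.2696] [0.13 0.2  3.3 ]
[([438.7, 244.5], 256), ([386.3, 256.3], 267), ([329.3, 268.4], 280), ([269.1, 281.1], 293), ([400.6, 365.4], 373)]
[([438.6, 244.6], 256), ([385.9, 256.5], 268), ([329.5, 274.9], 283), ([269.0, 281.9], 293), ([405.8, 364.2], 370)]
```

View pics/scene3.png

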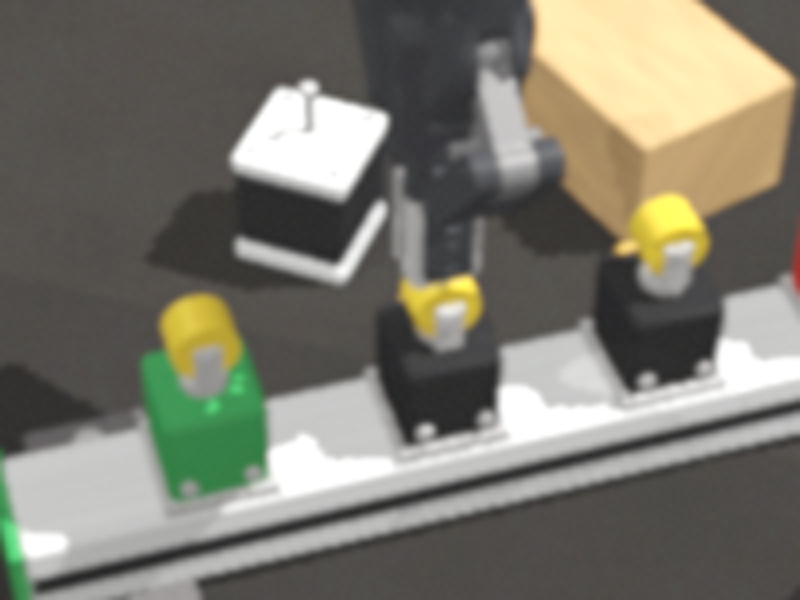

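The second roller, at (445,300) in the crop, is pressed; 3.4 N means about 4 mm. The home roller is back up and the bar has not moved. On to the third.

Request:
move_arm(
  commands=[
    [-4,4,0,0,0,0,255],
    [-9,8,0,0,0,0,255],
    [-13,12,0,0,0,0,255],
    [-18,16.5,0,0,0,0,255],
    [-22.5,20.5,0,0,0,0,255],
    [-27,25,0,0,0,0,255],
    [-31,28.5,0,0,0,0,255],
    [-35,32,0,0,0,0,255],
  ],
)

```text
clock: 6.0
tcp_pos: [0.5742, 0.1082, 0.2694]
tcp_rot: [-3.141, -0.0, 2.392]
force: [-0.2, -0.1, -0.6]
width: 0.001
finger_force: 0.0
```

Request:
move_arm(
  commands=[
    [-4,3.5,0,0,0,0,255],
    [-8,7,0,0,0,0,255],
    [-12,11,0,0,0,0,255],
    [-16,14.5,0,0,0,0,255],
    [-20,18,0,0,0,0,255],
    [-20,18,0,0,0,0,255],
    [-20,18,0,0,0,0,255],
    [-20,18,0,0,0,0,255],
  ],
)

```text
clock: 6.8
tcp_pos: [0.5548, 0.1259, 0.2696]
tcp_rot: [3.141, 0.0, 2.392]
force: [-0.0, -0.6, 2.5]
width: -0.0
finger_force: 1.7
```

Request:
move_arm(
  commands=[
    [-4,4,0,0,0,0,255],
    [-9,8,0,0,0,0,255],
    [-13,12,0,0,0,0,255],
    [-17.5,16.5,0,0,0,0,255],
    [-22,20.5,0,0,0,0,255],
    [-26,24.5,0,0,0,0,255],
    [-30,28,0,0,0,0,255],
    [-34,32,0,0,0,0,255],
  ],
)

```text
clock: 7.6
tcp_pos: [0.5202, 0.1582, 0.2695]
tcp_rot: [-3.141, 0.0, 2.392]
force: [0.4, 1.3, 0.3]
width: -0.003
finger_force: 0.0
```

Request:
move_arm(
  commands=[
    [-4,3.5,0,0,0,0,255],
    [-8,7,0,0,0,0,255],
    [-12,11,0,0,0,0,255],
    [-16,14.5,0,0,0,0,255],
    [-18,17,0,0,0,0,255],
    [-18,17,0,0,0,0,255],
    [-18,17,0,0,0,0,255],
    [-18,17,0,0,0,0,255],
  ],
)

```text
clock: 8.4
tcp_pos: [0.5026, 0.1747, 0.2695]
tcp_rot: [-3.141, -0.0, 2.392]
force: [-2.4, -1.7, 4.3]
width: 0.002
finger_force: 1.7
```

Far switch is pressed too. I'll lift off straight up and check.

Request:
move_arm(
  commands=[
    [0,0,5,0,0,0,255],
    [0,0,15,0,0,0,255],
    [0,0,40,0,0,0,255],
    [0,0,70,0,0,0,255],
    [0,0,100,0,0,0,255],
    [0,0,120,0,0,0,255],
    [0,0,120,0,0,0,255],
    [0,0,120,0,0,0,255],
  ],
)

```text
clock: 9.2
tcp_pos: [0.5025, 0.175, 0.3899]
tcp_rot: [3.14, 0.0, 2.392]
force: [-0.2, -0.3, -0.3]
width: -0.002
finger_force: 0.0
```

Run:
```python
from h import *
s=state(); print(s["clock"],s["tcp_pos"].round(4),s["force"].round(2)); c=read_camera("scene")
cv2.imwrite("pics/end.png",c["frame"])
m=cv2.inRange(cv2.cvtColor(c["frame"],cv2.COLOR_BGR2HSV),(21,140,120),(34,255,255)); k,l,st,ce=cv2.connectedComponentsWithStats(m)
print([(ce[i].round(1).tolist(),int(st[i][1]+st[i][3])) for i in range(1,k) if st[i][4]>100])
```

```text
9.2 [0.5025 0.175  0.3899] [-0.19 -0.31 -0.26]
[([438.5, 244.6], 256), ([385.9, 256.3], 267), ([329.0, 268.9], 280), ([269.1, 281.1], 293)]
```

View pics/end.png

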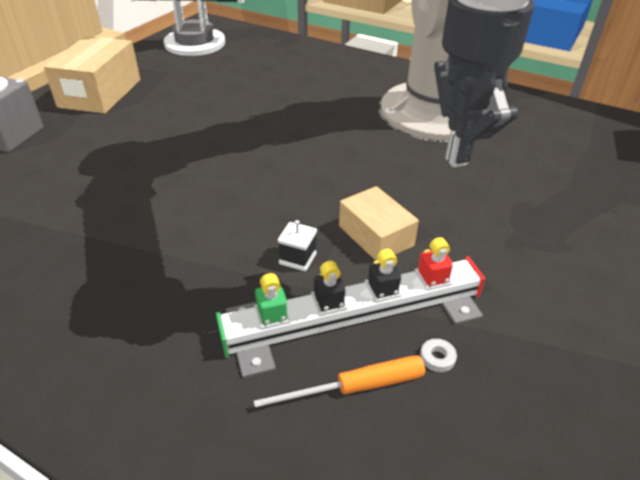

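All four rollers are back within half a pixel of their starting places, nothing else has moved, and the arm is clear.

```bash
python3 -c "
from workcell import *
print(close_job())"
```

```text
the job is handed in; nothing more can be done
None
```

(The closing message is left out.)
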